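# Nest a pot on the packing press and hold the stack clamped

## Robot

A 7-joint arm with a two-finger parallel gripper is mounted at the origin on the work surface. World frame = base frame: x ahead of the robot, y to its left, z up, the work surface at z = 0. Lengths are in m, angles in rad, forces in N, time in s.
With the tool pointing down it reaches from about 0.4 to 0.9 m from the base axis. Payload 5.5 kg.
Tool frame: the origin (TCP) lies at the very end of the fingers, on their centre line; the grasp point (between the pads) lies 19 mm behind it; z points along the fingers, y is the line along which they close (so a half turn about z gives the same grasp; the last joint's range is limited). The gripper opens to 85 mm and grips with 20 to 120 N. Pads are 22 mm wide; open, the fingers measure 114 mm over their backs; the gripper's body (76 mm by 85 mm) begins 54 mm behind the grasp point. The pads swing forward as they close: fully open they stand 13 mm farther back than shut.
Start: joints at [1.376, 0.501, -0.427, 1.55, 0.221, 1.138, -0.21], TCP at [0.287, -0.583, 0.231] pointing down, gripper open.
Joint ranges: [-2.88, 2.88], [-0.31, 2.03], [-1.54, 1.56], [0.2, 2.42], [-1.41, 4.55], [0.19, 2.02], [-2.57, 2.57]. Speed limits (rad/s): [2.57, 2.57, 3.14, 3.14, 3.14, 3.14, 3.14].

## Interface

Orientations are given as a unit quaternion [x, y, z, w].
In Python, from cell import bot gives the robot as it stands.
- The arm moves only by the tool nudge_tcp, called after ">>>" as name([rows], argument=value, ...), one row to a line, values as JSON. Schema: {"type":"object","properties":{"deltas":{"type":"array","items":{"type":"array","items":{"type":"number"},"minItems":5,"maxItems":5},"minItems":1,"maxItems":10},"clamp_n":{"type":"number"},"only":{"type":"string"},"quiet":{"type":"boolean"},"lines":{"type":"string"}},"required":["deltas"],"additionalProperties":false}. deltas is a list of rows, 1 to 10 of them, each of 5 numbers: the finger opening in m, then dx, dy, dz in m, then a turn about the tool's z in rad; each row is the pose to reach, as a shift and turn from the pose commanded when the call began, along the tool's axes at that moment; what a row does not reach only later rows make up. A row lasts 1/8 s, in which the tool goes at most 0.0625 m and 0.188 rad, less where a joint would pass 70% of its speed; a pose out of reach is approached as far as the arm can. The fingers move at their own pace and stop on an object; clamp_n is the grip in N (left out, the last holds). Time passes only in rows, so rows that do not move let the fingers close. The tool returns the time, the measured TCP pose, the force, the opening and the grip force at its end. only (a regular expression) keeps the lines of the reply that match it, lines (a string "A,B") keeps lines A to B, and quiet returns only ok. Input that does not fit is refused with a message, and nothing moves.
- bot.get_obs(): the state, without advancing time (a new reading comes with each control period).
- bot.capture(name): name is "scene" or "top" or "wrist"; returns the picture (420x560x3 uint8, red, green, blue); there is no depth.
- bot.camera_params(name): a dict with "mtx" (3x3 intrinsics, pixels), "eye" and "rotation" of the camera in the world; the wrist camera has in their place "T_tool_cam" (4x4, takes a point from camera to tool coordinates, whose origin is the TCP and whose axes are the flange's). Camera axes: x right, y up, looking along -z (the intrinsics and any distortion apply to the point x, -y, -z); pixel columns grow to the right and rows downward; lengths in m; the calibration is good to about 2 mm. The wrist camera is an equidistant fisheye: a pixel r from the principal point sees the ray r / f radians off the axis. A picture is of the moment at which its call begins: read the wrist's pose just before it. camera_params takes no time and is no camera call.
- bot.finish_job(): hands the job in; it is judged then, once.
The state is a dict: "time_s": time; "joint_positions": joint angles; "qvel": joint speeds; "effort": joint torques, N m; "eef_pos": TCP position; "ee_rot": TCP orientation; "contact_force": force on the tool from outside, world axes, zero at the start; "torque": the same for the moment, N m; "width": finger opening in m; "grip_force": force on a finger pad.
Only numpy, scipy, OpenCV 4.12 (cv2) and the standard library are available. Lean on these libraries where they do the work, as an engineer would, in place of code of your own. Each camera call takes 0.05 s, during which the arm holds its last target. There are 200 camera calls.

## Task

Nest the loose aluminium pot into the identical pot standing on the packing press, fully home and straight, and let go of it. Then swing the press's spring-loaded handle over and down until its sprung dome foot bears on the stack and is pushed in by about half of its 14 mm travel, and finish while holding the handle there, so that the stack stays clamped for strapping. Never drive the foot to its stop, and leave everything else on the bench where it is.

Things in the scene. Friction and masses are not known exactly. Their poses are not given: they have to be found in the camera images.
- press: Hand packing press bolted to the bench: grey plate 10 mm thick, 150 mm wide, from x = -95 to 175 mm. Origin: bench height, under the centre of the pot's place; x towards the hinge, y left, z up. Place and yaw vary. Locating ring round the origin: 60 mm outside, 44 inside, 4 high. White hinge bracket 64 mm wide, 140 high, at x = 110 to 160 mm.
- hinge (a point): Middle of the handle's hinge axis, at x = 125, y = 0, z = 128 mm in the press's frame; the axis runs along the press's y.
- handle (a joint): Handle angle q (rad): 0 = raised, leaning 10 degrees back; grows as it swings over the pot and down; 1.745 = level; stop 1.845. Springs back to 0 when let go. 16 mm square bar ending in a round black cross bar (14 mm thick, 150 mm long along y), whose axis lies at press x = 125 - 190 cos(1.745 - q), z = 128 + 190 sin(1.745 - q) mm.
- foot (a joint): How far (m) the foot is pushed in: 0 = out, 0.007 = half, 0.014 = at its stop. Spring: 2 N, plus 1 N per mm. Over a nested two-pot stack it touches at handle angle 1.69, and is half in with the handle level (cross bar 128 mm above the bench, 8 to 10 N down on it); there 10 mm of cross bar travel moves it 6.6 mm.
- foot_centre (a point): Centre of the dome foot's sphere: a black rubber half ball, 34 mm radius, under the handle bar 125 mm from the hinge axis. It enters the upper pot's mouth by 16 mm and centres on the rim. While the handle is raised, everything of it and the foot lies at press x of 70 mm or more, so the pot's place is clear from above.
- grip_left (a point): Point on the cross bar's axis, 45 mm to the left (+y of the press) of the handle bar: a place to pinch the bar from above, fingers closing along the press's x. The bar turns between the fingers as the handle swings.
- grip_right (a point): The same, 45 mm to the right (-y).
- bed_pot: Aluminium pot in the press's ring, on the 10 mm plate. Origin: centre of its underside, z up. 56 mm high; tapers from 36 mm across at the foot to 54 at 36 mm height, there a flat shoulder steps out to a straight band 63 mm across up to the rim; mouth 57 mm; floor 4 mm. A second pot nests until its shoulder rests on this rim: 20 mm higher, 1.5 mm side play.
- loose_pot: Identical pot, upright and empty on the bench to the right or left of the press (0.06 to 0.11 kg). Origin: centre of its underside. Take it by the outside of its upper band (63 mm wide, 36 to 56 mm above its origin), fingertips no lower than 36 mm or they meet the rim of the pot below.
- tape_roll: Bystander: cardboard-coloured tape roll lying flat, 84 mm across, 30 mm high, 52 mm hole. Origin at or near its underside's middle. Leave alone.
- jar: Bystander: closed jar with a black cap, 62 mm across, 75 mm high. Origin at or near its underside's middle. Leave alone.
- glue_bottle: Bystander: white bottle, 54 mm across, 150 mm high. Origin at or near its underside's middle. Leave alone.
- mug: Bystander: white ceramic mug, 82 mm across, 90 mm high, handle at its +y. Origin at or near its underside's middle. Leave alone.
- screwdriver: Bystander: screwdriver lying flat. Origin at or near its underside's middle. Leave alone.
- mallet: Bystander: hammer lying flat. Origin at or near its underside's middle. Leave alone.
- parts_tray: Bystander: small open red tray, 110 x 160 x 50 mm. Origin at or near its underside's middle. Leave alone.

How it is judged:
By the outcome, as a careful person would: the job done as asked, in the order asked, and still so for the second after the job is handed in, while the arm keeps its last pose, push and grip.
It also fails if it takes over 64 s, if anything falls off the work surface, if the arm or the gripper's body presses on something with over 40 N, if the wrist force passes 120 N, or if a joint passes its speed limit or range.

## Working session

There is one attempt and no reset: what is moved stays moved. The work goes in short steps, Python scripts to look and compute and a tool call to move; the robot and the scene stay as the last step left them, time stands still between calls to the robot, and variables do not carry over. Pictures are saved under pics/ and viewed, at most 11 in all, crops included, and the job is handed in when it is done.

```bash
ls; mkdir -p pics
```

Run:
```python
from cell import bot
import cv2,numpy as np
np.set_printoptions(precision=4,suppress=True)
for n in ["scene","top"]:
    p=bot.camera_params(n); print(n,p)
    im=bot.capture(n)[:,:,::-1]
    cv2.imwrite(f"pics/{n}0.png",cv2.resize(im,(800,600),interpolation=cv2.INTER_CUBIC))
print(bot.camera_params("wrist")); print(bot.get_obs())
```

```text
cell.py
pics
scene {'mtx': array([[459.4875,   0.    , 287.9522],
       [  0.    , 459.4875, 212.5368],
       [  0.    ,   0.    ,   1.    ]]), 'eye': array([ 1.3819, -0.4325,  1.0127]), 'rotation': array([0.3499, 0.2125, 0.4508, 0.7932])}
top {'mtx': array([[529.8494,   0.    , 281.1501],
       [  0.    , 529.8494, 211.4344],
       [  0.    ,   0.    ,   1.    ]]), 'eye': array([0.4226, 0.0489, 1.7489]), 'rotation': array([ 0.0317, -0.0458, -0.7044,  0.7076])}
{'mtx': array([[325.1923,   0.    , 277.3498],
       [  0.    , 325.1923, 207.554 ],
       [  0.    ,   0.    ,   1.    ]]), 'T_tool_cam': array([[ 0.0011,  0.9572,  0.2895,  0.0741],
       [ 1.    , -0.0015,  0.0012, -0.0006],
       [ 0.0016,  0.2895, -0.9572, -0.1428],
       [ 0.    ,  0.    ,  0.    ,  1.    ]])}
{'time_s': 0.1, 'joint_positions': array([ 1.3762,  0.5018, -0.4268,  1.5513,  0.2208,  1.1383, -0.2103]), 'qvel': array([ 0.0014, -0.004 , -0.0015, -0.0031,  0.0001,  0.002 , -0.001 ]), 'effort': array([ -0.0106, -57.0814,  -5.8382, -28.1754,   0.0105,   0.0056,
         0.    ]), 'eef_pos': array([ 0.287 , -0.5825,  0.2304]), 'ee_rot': array([ 0.9739,  0.2269, -0.0002, -0.0009]), 'contact_force': array([-0.2406,  0.9061, -0.0899]), 'torque': array([0.0352, 0.0217, 0.0012]), 'grip_force': 0.0, 'width': 0.08570808330598954}
```

View pics/scene0.png

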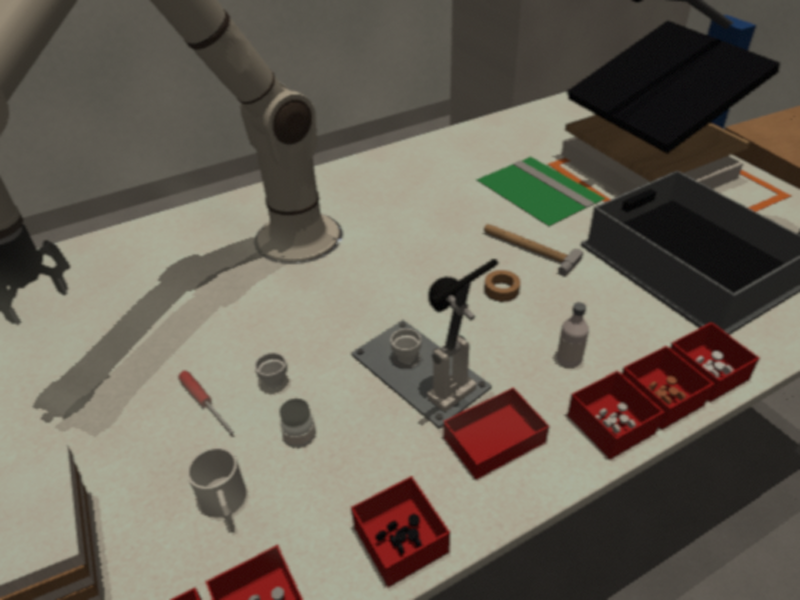

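View pics/top0.png

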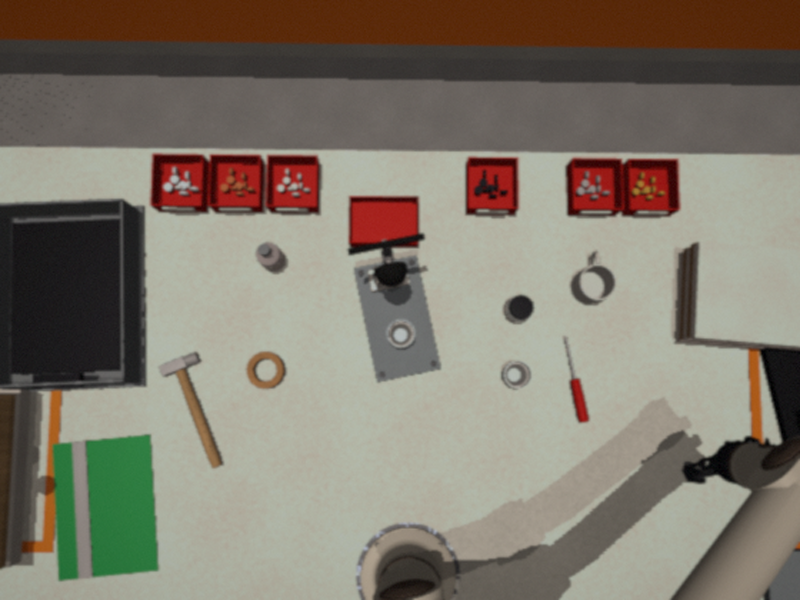

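The scene shows the loose pot at (271,372), the bed pot at (405,345), and the press handle raised near (470,290). In the top view they are at (515,374), (401,333) and the cross bar (350–423, 250–237). Both are in 800x600 pixels. I'll enlarge these areas.

Run:
```python
from cell import bot
import cv2
for n,(x,y,w,h,s) in dict(scene=(170,170,200,150,4),top=(235,155,160,120,5)).items():
    im=bot.capture(n)[:,:,::-1]
    cv2.imwrite(f"pics/{n}1.png",cv2.resize(im[y:y+h,x:x+w],None,fx=s,fy=s,interpolation=cv2.INTER_CUBIC))
```

```text
(no output)
```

View pics/scene1.png

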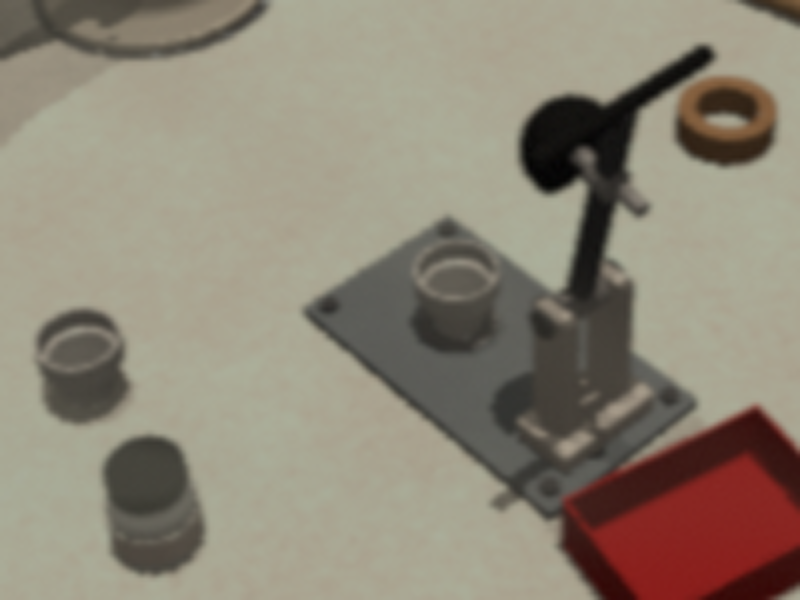

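View pics/top1.png

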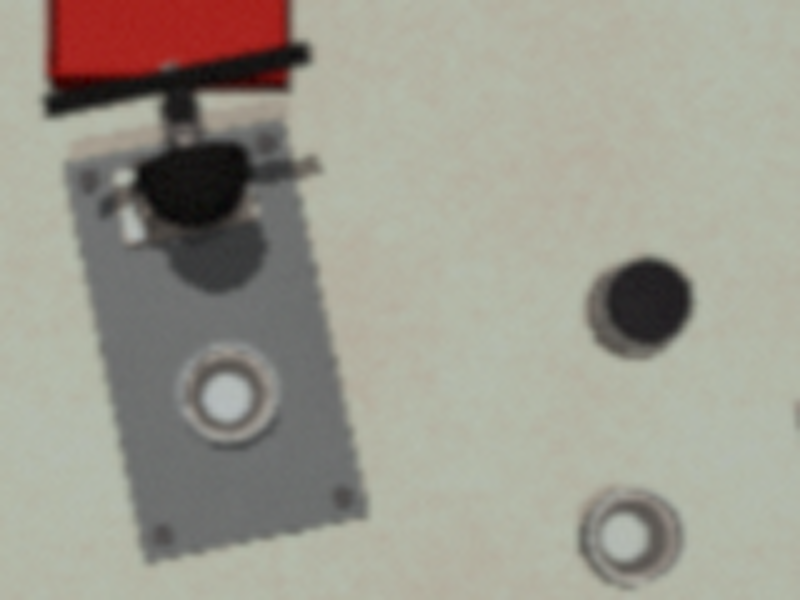

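The scene crop shows the loose rim centred at (80,342), the bed rim at (456,269), and plate corners at (305,312), (449,216), (694,404) and (550,517). The top crop shows the loose rim at (631,537), the bed rim at (228,395), and plate corners at (368,517), (148,563), (65,160) and (285,122).

Create h.py:
```python
import numpy as np
from cell import bot
from scipy.spatial.transform import Rotation as R
from scipy.optimize import least_squares
np.set_printoptions(precision=4,suppress=True)
CROP=dict(scene=(170,170,4),top=(235,155,5))
def full(n,p): x,y,s=CROP[n]; return (np.array(p)+.5)/s-.5+[x,y]
def ray(n,p):
    c=bot.camera_params(n); u=full(n,p)
    d=np.linalg.inv(c['mtx'])@[*u,1]; d=R.from_quat(c['rotation']).apply(d*[1,-1,-1])
    return c['eye'],d/np.linalg.norm(d)
def tri(ps,pt):
    (a,d),(b,e)=ray('scene',ps),ray('top',pt)
    s,t=np.linalg.lstsq(np.c_[d,-e],b-a,rcond=None)[0]
    P,Q=a+s*d,b+t*e
    return (P+Q)/2,np.linalg.norm(P-Q)
def onz(n,p,z):
    a,d=ray(n,p); return a+d*(z-a[2])/d[2]
```

Run:
```python
from h import *
print('loose',tri((80.5,342),(631,537)),onz('top',(631,537),.056),onz('scene',(80.5,342),.056))
print('bed',tri((455.5,269),(228.5,395)),onz('top',(228.5,395),.066),onz('scene',(455.5,269),.066))
S=[(305,312),(449,216),(694,404),(550,517)];T=[(368,517),(148,563),(65,160),(285,122)]
M=np.array([[-95,-75],[-95,75],[175,75],[175,-75]])/1e3
for s,t in zip(S,T): print(tri(s,t),onz('top',t,.01),onz('scene',s,.01))
for n,L in(('scene',S),('top',T)):
    W=np.array([onz(n,p,.01)[:2] for p in L])
    f=lambda v:(v[:2]+M@np.array([[np.cos(v[2]),np.sin(v[2])],[-np.sin(v[2]),np.cos(v[2])]])-W).ravel()
    r=least_squares(f,[.5,0,0]);print(n,r.x,r.fun)
print('bar',onz('top',(47,105),.315),onz('top',(308,52),.315))
```

```text
loose (array([ 0.4485, -0.2398,  0.0509]), np.float64(0.0007923581912913511)) [ 0.4483 -0.2393  0.056 ] [ 0.4537 -0.2404  0.056 ]
bed (array([0.5377, 0.0191, 0.0659]), np.float64(0.002083250630318558)) [0.5372 0.0182 0.066 ] [0.5382 0.02   0.066 ]
(array([ 0.4624, -0.0732,  0.0039]), np.float64(0.003915104033647702)) [ 0.4614 -0.0745  0.01  ] [ 0.4689 -0.0736  0.01  ]
(array([0.4318, 0.0709, 0.0092]), np.float64(0.00370283635105732)) [0.431  0.0693 0.01  ] [0.4334 0.0722 0.01  ]
(array([0.6963, 0.1255, 0.009 ]), np.float64(0.0014750356316214305)) [0.6965 0.1261 0.01  ] [0.6967 0.1243 0.01  ]
(array([ 0.7249, -0.0178,  0.0062]), np.float64(0.005005413524273051)) [ 0.7231 -0.0198  0.01  ] [ 0.7285 -0.0171  0.01  ]
scene [0.5428 0.0181 0.2108] [-0.0033 -0.0015  0.0007 -0.0007  0.0015  0.0037  0.0011 -0.0015]
top [0.5388 0.0171 0.2052] [-0.0003 -0.0011 -0.0004  0.0019 -0.0016  0.0001  0.0024 -0.0008]
bar [0.6789 0.1227 0.315 ] [ 0.7095 -0.0204  0.315 ]
```

Add to h.py:
```python
def go(P,yaw=None):
    "shift in tool axes + turn to reach world TCP P, tool x at world yaw"
    o=bot.get_obs(); r=R.from_quat(o['ee_rot']); x=r.as_matrix()[:,0]
    y0=np.arctan2(x[1],x[0]); t=0 if yaw is None else (y0-yaw+np.pi)%(2*np.pi)-np.pi
    print('shift',r.inv().apply(np.array(P)-o['eef_pos']),'turn',t,'yaw',y0,'j',o['joint_positions'],'F',o['contact_force'],'t',o['time_s'])
def wray(p,pos,rot):
    c=bot.camera_params('wrist'); K=c['mtx']; d=(np.array(p)-K[:2,2])/K[0,0]; th=np.hypot(*d)
    v=np.array([d[0]/th*np.sin(th),-d[1]/th*np.sin(th),-np.cos(th)]); T=c['T_tool_cam']; r=R.from_quat(rot)
    return pos+r.apply(T[:3,3]), r.apply(T[:3,:3]@v)
def wproj(X,pos,rot):
    c=bot.camera_params('wrist'); K=c['mtx']; T=c['T_tool_cam']
    v=(R.from_quat(rot).inv().apply(np.atleast_2d(X)-pos)-T[:3,3])@T[:3,:3]
    th=np.arctan2(np.hypot(v[:,0],v[:,1]),-v[:,2]); n=v[:,:2]/np.hypot(v[:,0],v[:,1])[:,None]
    return K[:2,2]+K[0,0]*th[:,None]*n*[1,-1]
```

```bash
python3 -c "
from h import *
go([.449,-.240,.18],1.778)"
```

```text
shift [ 0.2967 -0.2358  0.051 ] turn -1.3202829921044328 yaw 0.4577170078955672 j [ 1.3763  0.5015 -0.4269  1.551   0.2208  1.1383 -0.2103] F [0.4383 0.0031 0.2479] t 0.2
```

>>> nudge_tcp([
  [0.085, 0.04, -0.03, 0, -0.17],
  [0.085, 0.09, -0.07, 0, -0.34],
  [0.085, 0.13, -0.105, 0.01, -0.51],
  [0.085, 0.17, -0.135, 0.02, -0.68],
  [0.085, 0.21, -0.17, 0.03, -0.85],
  [0.085, 0.25, -0.2, 0.04, -1.02],
  [0.085, 0.28, -0.22, 0.05, -1.18],
  [0.085, 0.2967, -0.2358, 0.051, -1.32],
  [0.085, 0.2967, -0.2358, 0.051, -1.32],
  [0.085, 0.2967, -0.2358, 0.051, -1.32],
])

```text
time_s: 1.45
eef_pos: [0.4488, -0.2417, 0.1803]
ee_rot: [0.632, 0.775, -0.0, 0.0]
contact_force: [-1.2, -0.7, 0.5]
width: 0.0853
grip_force: 0.0
```

Run:
```python
from h import *
import cv2
go([.449,-.240,.18],1.778)
o=bot.get_obs(); im=bot.capture('wrist')[:,:,::-1].copy(); print(o['eef_pos'],o['ee_rot'])
np.savez('w1.npz',im=im,p=o['eef_pos'],r=o['ee_rot'])
a=np.linspace(0,2*np.pi,73); 
C=np.array([.449,-.240,.056])+.0315*np.c_[np.cos(a),np.sin(a),0*a]
u=wproj(C,o['eef_pos'],o['ee_rot']); print(u.min(0),u.max(0))
cv2.imwrite('pics/w1.png',cv2.resize(im,(800,600),interpolation=cv2.INTER_CUBIC))
```

```text
shift [0.0016 0.0005 0.0003] turn -0.00371595321093654 yaw 1.7742840467890637 j [ 1.1217  0.3934 -0.8248  1.9392  0.3523  0.958   0.3317] F [-1.1814 -0.6653  0.4642] t 1.45
[ 0.4488 -0.2417  0.1803] [ 0.6316  0.7753 -0.0004  0.0001]
[241.0277 162.3815] [314.7401 233.5099]
```

View pics/w1.png

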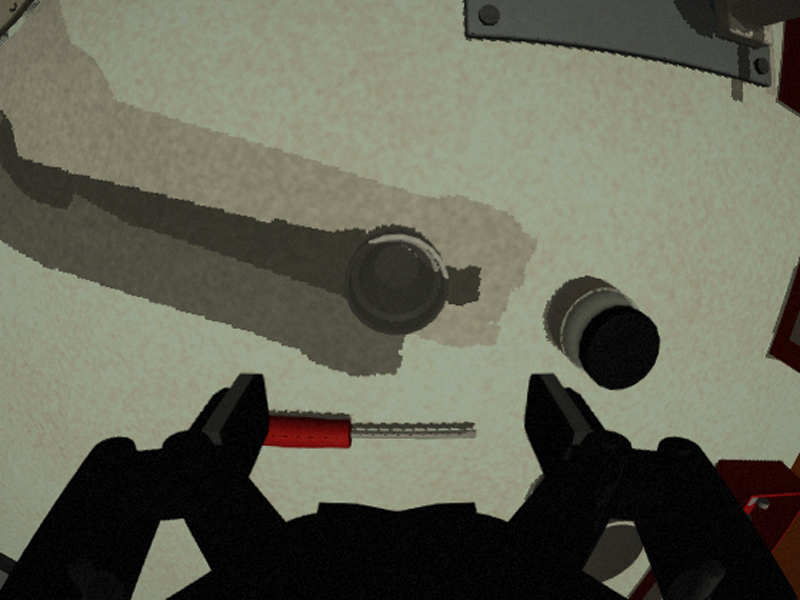

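The rim spans 345–449 by 232–335 (800x600), within 1 mm of the prediction for (0.449, -0.240), so I'll descend and grip.

>>> nudge_tcp([
  [0.085, 0, 0, 0.05, 0],
  [0.085, 0, 0, 0.1, 0],
  [0.085, 0, 0, 0.13, 0],
  [0.085, 0, 0, 0.143, 0],
  [0.085, 0, 0, 0.143, 0],
  [0.085, 0, 0, 0.143, 0],
  [0.05, 0, 0, 0.143, 0],
  [0.05, 0, 0, 0.143, 0],
  [0.05, 0, 0, 0.143, 0],
  [0.05, 0, 0, 0.143, 0],
], clamp_n=30)

```text
time_s: 2.75
eef_pos: [0.45, -0.2412, 0.0389]
ee_rot: [0.63, 0.776, -0.0, 0.001]
contact_force: [-2.1, -0.3, 8.5]
width: 0.0631
grip_force: 30.8
```

>>> nudge_tcp([
  [0.05, 0, 0, 0, 0],
  [0.05, 0, 0, 0, 0],
], clamp_n=30)

```text
time_s: 3.0
eef_pos: [0.45, -0.2412, 0.0389]
ee_rot: [0.63, 0.776, -0.0, 0.001]
contact_force: [-2.6, 0.1, 7.7]
width: 0.0634
grip_force: 30.8
```

>>> nudge_tcp([
  [0.05, 0, 0, -0.05, 0],
  [0.05, 0, 0, -0.1, 0],
  [0.05, 0, 0, -0.14, 0],
  [0.05, 0.05, 0, -0.14, 0],
  [0.05, 0.1, 0, -0.14, 0],
  [0.05, 0.12, 0.03, -0.14, 0],
  [0.05, 0.12, 0.05, -0.14, 0],
  [0.05, 0.12, 0.05, -0.14, 0],
  [0.05, 0.12, 0.05, -0.14, 0],
])

```text
time_s: 4.12
eef_pos: [0.4726, -0.113, 0.1772]
ee_rot: [0.63, 0.776, -0.0, -0.0]
contact_force: [-0.4, -0.4, -1.9]
width: 0.063
grip_force: 34.3
```

Run:
```python
from h import *
import cv2
o=bot.get_obs(); im=bot.capture('wrist')[:,:,::-1].copy(); print(o['eef_pos'],o['ee_rot'])
np.savez('w2.npz',im=im,p=o['eef_pos'],r=o['ee_rot'])
a=np.linspace(0,2*np.pi,73); 
big=cv2.resize(im,None,fx=4,fy=4,interpolation=cv2.INTER_CUBIC)
C=np.array([.5377,.0188,.066])+.0315*np.c_[np.cos(a),np.sin(a),0*a]
u=wproj(C,o['eef_pos'],o['ee_rot']); print(u.min(0),u.max(0))
cv2.polylines(big,[np.int32(u*4+1.5)],True,(0,255,0),1)
c=u.mean(0)*4; x=int(np.clip(c[0]-400,0,1440)); y=int(np.clip(c[1]-300,0,1080)); print(x,y)
cv2.imwrite('pics/w2.png',big[y:y+600,x:x+800])
```

```text
[ 0.4726 -0.113   0.1772] [ 0.6304  0.7763 -0.0004 -0.0003]
[353.6568  28.8335] [426.5113 104.6551]
1164 0
```

View pics/w2.png

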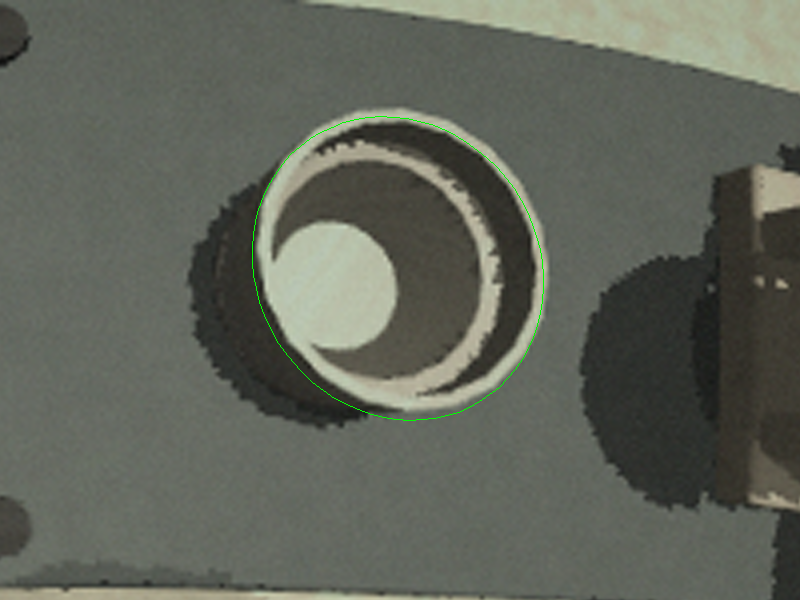

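The wrist crop shows the true bed rim at x 259–548, y 108–412. The overlay is off by (-6,+7) px, about 2 mm, so the bed pot is at about (0.5387, 0.0206).

```bash
python3 -c "
from h import *
go([.539,.0192,.1772],1.778)"
```

```text
shift [ 0.116   0.0923 -0.0002] turn -0.0009026304263182183 yaw 1.7770973695736816 j [ 0.9255  0.3693 -0.8854  1.9946  0.3543  0.9388  0.0653] F [-1.2417 -0.2003 -1.9771] t 4.175
```

>>> nudge_tcp([
  [0.05, 0.04, 0.03, 0, 0],
  [0.05, 0.08, 0.06, 0, 0],
  [0.05, 0.11, 0.087, 0, 0],
  [0.05, 0.116, 0.0923, 0, 0],
  [0.05, 0.116, 0.0923, 0, 0],
  [0.05, 0.116, 0.0923, 0.03, 0],
  [0.05, 0.116, 0.0923, 0.045, 0],
  [0.05, 0.116, 0.0923, 0.055, 0],
  [0.05, 0.116, 0.0923, 0.06, 0],
  [0.05, 0.116, 0.0923, 0.06, 0],
])

```text
time_s: 5.42
eef_pos: [0.5401, 0.0197, 0.1174]
ee_rot: [0.63, 0.776, 0.0, 0.0]
contact_force: [-0.6, -0.1, 0.2]
width: 0.0627
grip_force: 34.3
```

```bash
python3 -c "
from h import *
go([.539,.0192,.0689])"
```

```text
shift [-0.0003 -0.0011  0.0485] turn 0 yaw 1.7777544593576913 j [ 0.5473  0.5547 -0.809   1.9127  0.5115  0.8924 -0.3124] F [-0.5856 -0.0603  0.2181] t 5.425
```

>>> nudge_tcp([
  [0.05, 0, -0.001, 0.012, 0],
  [0.05, 0, -0.001, 0.022, 0],
  [0.05, 0, -0.001, 0.032, 0],
  [0.05, 0, -0.001, 0.038, 0],
  [0.05, 0, -0.001, 0.041, 0],
  [0.05, 0, -0.001, 0.043, 0],
  [0.05, 0, -0.001, 0.043, 0],
])

```text
time_s: 6.3
eef_pos: [0.5391, 0.0196, 0.0744]
ee_rot: [0.63, 0.776, 0.0, 0.0]
contact_force: [-0.3, 0.3, -0.3]
width: 0.0627
grip_force: 34.3
```

>>> nudge_tcp([
  [0.05, 0, 0, 0.002, 0],
  [0.05, 0, 0, 0.004, 0],
  [0.05, 0, 0, 0.006, 0],
  [0.05, 0, 0, 0.006, 0],
])

```text
time_s: 6.8
eef_pos: [0.5401, 0.0198, 0.069]
ee_rot: [0.63, 0.776, 0.001, 0.001]
contact_force: [1.7, 0.7, 4.0]
width: 0.0629
grip_force: 34.6
```

>>> nudge_tcp([
  [0.05, 0, 0, 0.001, 0],
  [0.05, 0, 0, 0.002, 0],
  [0.05, 0, 0, 0.002, 0],
])

```text
time_s: 7.18
eef_pos: [0.5404, 0.0198, 0.0687]
ee_rot: [0.63, 0.776, 0.0, 0.001]
contact_force: [-4.9, -1.9, 21.8]
width: 0.0631
grip_force: 36.2
```

>>> nudge_tcp([
  [0.076, 0, 0, 0, 0],
  [0.076, 0, 0, 0, 0],
  [0.076, 0, 0, 0, 0],
  [0.076, 0, 0, 0, 0],
])

```text
time_s: 7.68
eef_pos: [0.5388, 0.0196, 0.066]
ee_rot: [0.63, 0.776, -0.0, -0.0]
contact_force: [0.6, 0.6, -0.4]
width: 0.0761
grip_force: 0.0
```

>>> nudge_tcp([
  [0.076, 0, 0, -0.02, 0],
  [0.076, 0, 0, -0.05, 0],
  [0.076, 0, -0.01, -0.09, 0],
  [0.076, 0, -0.04, -0.13, 0],
  [0.076, 0, -0.07, -0.17, 0],
  [0.076, 0, -0.1, -0.21, 0],
  [0.076, 0, -0.1, -0.25, 0],
  [0.076, 0, -0.1, -0.29, 0],
  [0.076, 0, -0.1, -0.29, 0],
  [0.076, 0, -0.1, -0.29, 0],
])

```text
time_s: 8.93
eef_pos: [0.4408, -0.0007, 0.3564]
ee_rot: [0.63, 0.777, -0.0, 0.0]
contact_force: [-0.4, 0.6, -0.1]
width: 0.076
grip_force: 0.0
```

Run:
```python
from h import *
import cv2
o=bot.get_obs(); im=bot.capture('wrist')[:,:,::-1].copy(); go([.5,0,.4])
np.savez('w3.npz',im=im,p=o['eef_pos'],r=o['ee_rot'])
a=np.linspace(0,2*np.pi,73); 
big=cv2.resize(im,(800,600),interpolation=cv2.INTER_CUBIC)
def dr(C,col):
    u=wproj(C,o['eef_pos'],o['ee_rot']); cv2.polylines(big,[np.int32(u*800/560)],False,col,1)
dr(np.array([.5387,.0206,.086])+.0315*np.c_[np.cos(a),np.sin(a),0*a],(0,255,0))
c,s=np.cos(.208),np.sin(.208)
P=lambda x,y,z:[.5387+c*x-s*y,.0206+s*x+c*y,z]
dr(np.array([P(.158,-.075,.315),P(.158,.075,.315)]),(0,0,255))
cv2.imwrite('pics/w3.png',big)
```

```text
shift [-0.0116  0.0584 -0.0442] turn 0 yaw 1.7783628210107127 j [ 0.9868  0.0104 -1.0375  1.861   0.0098  1.2764  0.1541] F [-0.6203  0.052  -0.303 ] t 8.975
```

View pics/w3.png

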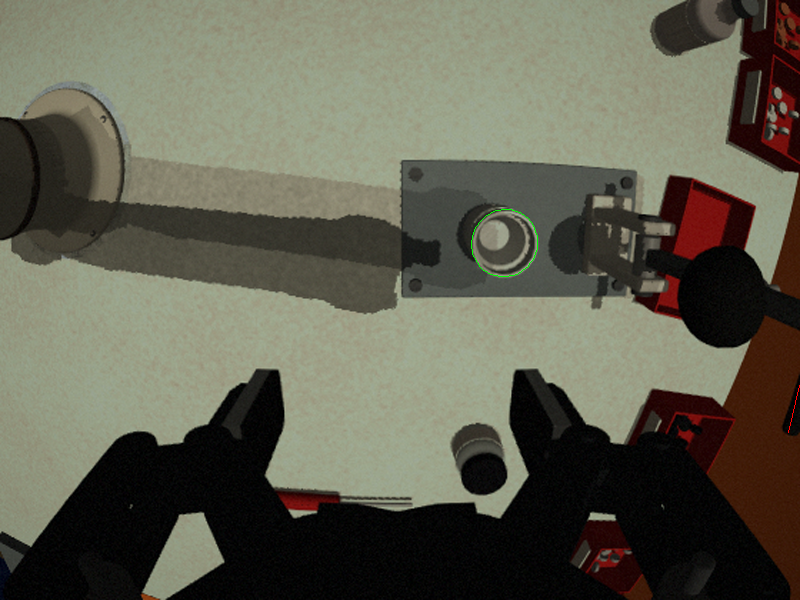

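Rim at (505,242) sits on the overlay drawn for z = 86 mm, so the pot is nested and straight. The cross bar's end near (795,405) also agrees with the model.

```bash
python3 -c "
from h import *
print(onz('scene',(710,51),.315), tri((710,51),(47,105)))
go([.684,.0968,.38],1.779)"
```

```text
[0.6769 0.1286 0.315 ] (array([0.6794, 0.1242, 0.3182]), np.float64(0.0039024612829130037))
shift [ 0.0452  0.2584 -0.0245] turn -0.0006371789892871682 yaw 1.7783628210107127 j [ 0.9868  0.0104 -1.0375  1.861   0.0098  1.2764  0.1541] F [-0.6203  0.052  -0.303 ] t 8.975
```

>>> nudge_tcp([
  [0.085, 0, 0.02, -0.025, 0],
  [0.085, 0.02, 0.07, -0.025, 0],
  [0.085, 0.03, 0.12, -0.025, 0],
  [0.085, 0.04, 0.17, -0.025, 0],
  [0.085, 0.045, 0.22, -0.025, 0],
  [0.085, 0.045, 0.25, -0.025, 0],
  [0.085, 0.045, 0.2584, -0.025, 0],
  [0.085, 0.045, 0.2584, -0.025, 0],
  [0.085, 0.045, 0.2584, -0.025, 0],
])

```text
time_s: 10.1
eef_pos: [0.6839, 0.096, 0.3815]
ee_rot: [0.63, 0.776, -0.0, 0.0]
contact_force: [0.1, -0.0, 0.4]
width: 0.0848
grip_force: 0.0
```

```bash
python3 -c "
from h import *
go([.684,.0968,.297],1.779)"
```

```text
shift [0.0008 0.0003 0.0845] turn -0.0008474359733794401 yaw 1.7781525640266207 j [ 0.3815  0.6216 -0.9756  1.2163  0.5036  1.5473 -0.3007] F [ 0.085  -0.0092  0.3955] t 10.1
```

>>> nudge_tcp([
  [0.085, 0, 0, 0.04, 0],
  [0.085, 0, 0, 0.07, 0],
  [0.085, 0, 0, 0.0845, 0],
  [0.085, 0, 0, 0.0845, 0],
  [0.085, 0, 0, 0.0845, 0],
  [0.0, 0, 0, 0.0845, 0],
  [0.0, 0, 0, 0.0845, 0],
  [0.0, 0, 0, 0.0845, 0],
  [0.0, 0, 0, 0.0845, 0],
  [0.0, 0, 0, 0.0845, 0],
], clamp_n=50)

```text
time_s: 11.35
eef_pos: [0.6839, 0.0961, 0.2971]
ee_rot: [0.63, 0.776, -0.001, -0.0]
contact_force: [-4.4, -2.1, 3.6]
width: 0.0123
grip_force: 48.9
```

>>> nudge_tcp([
  [0.0, 0, 0, 0, 0],
  [0, 0, 0, 0, 0],
  [0, 0, 0, 0, 0],
  [0, 0, 0, 0, 0],
])

```text
time_s: 11.85
eef_pos: [0.6839, 0.096, 0.297]
ee_rot: [0.63, 0.776, -0.001, -0.0]
contact_force: [-5.1, -1.5, 3.7]
width: 0.0128
grip_force: 49.0
```

Run:
```python
from h import *
import cv2
o=bot.get_obs(); im=bot.capture('wrist')[:,:,::-1].copy(); go([.684,.0968,.297],1.779)
cv2.imwrite('pics/w4.png',cv2.resize(im,(800,600),interpolation=cv2.INTER_CUBIC))
```

```text
shift [0.0007 0.0003 0.    ] turn -0.0008897008350348123 yaw 1.778110299164965 j [ 0.3952  0.6679 -0.9541  1.3447  0.5384  1.3988 -0.3368] F [-6.3214 -1.3652  4.3033] t 11.9
```

View pics/w4.png

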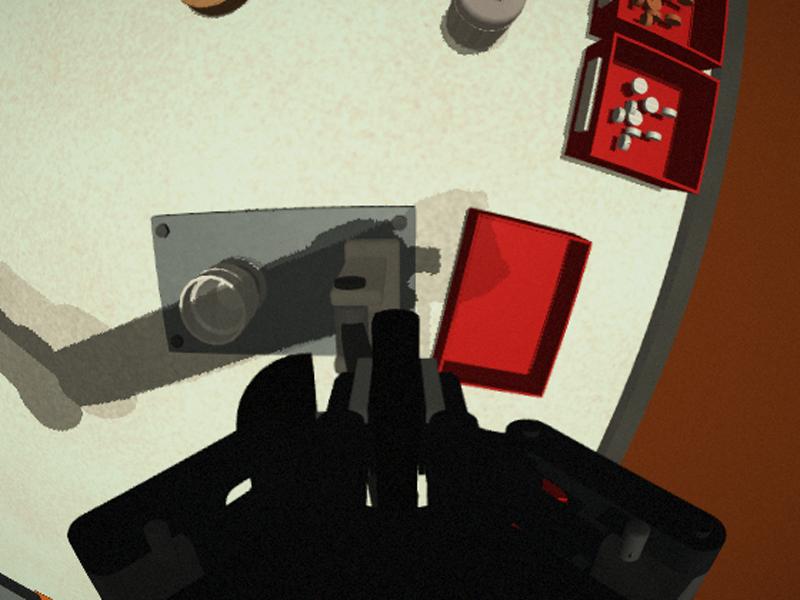

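The bar sits squarely between the pads at (395,400), and the nested pot is undisturbed at (220,300). Now swinging it along the arc.

>>> nudge_tcp([
  [0, 0, -0.0274, -0.0028, 0],
  [0, 0, -0.0558, -0.0015, 0],
  [0, 0, -0.0837, 0.004, 0],
  [0, 0, -0.1105, 0.0137, 0],
  [0, 0, -0.1356, 0.0272, 0],
  [0, 0, -0.1583, 0.0444, 0],
  [0, 0, -0.1782, 0.0647, 0],
  [0, 0, -0.1949, 0.0878, 0],
  [0, 0, -0.204, 0.1045, 0],
  [0, 0, -0.204, 0.1045, 0],
])

```text
time_s: 13.15
eef_pos: [0.4855, 0.0533, 0.1921]
ee_rot: [0.63, 0.776, -0.0, 0.001]
contact_force: [1.8, -2.5, 1.9]
width: 0.0125
grip_force: 55.2
```

```bash
python3 -c "
from h import *
c,s=np.cos(.208),np.sin(.208)
for th in(.45,.3,.2,.1,.05,0):
  d=-.19*np.cos(th)-.0329; print(th,.6839+c*d,.096+s*d,.297-.1871+.19*np.sin(th))
go([.6839-c*.2229,.096-s*.2229,.110],1.779)"
```

```text
0.45 0.48431176700185663 0.05387640982089132 0.19254345148113375
0.3 0.4741075710954854 0.05172278903869161 0.1660488392656545
0.2 0.4695101309550037 0.05075248792704023 0.14764717285106163
0.1 0.4667331629920701 0.050166401970699215 0.12886834916289736
0.05 0.466036746240043 0.050019421492864494 0.11939604216142888
0 0.46580441375262666 0.04997038714681008 0.1099
shift [ 0.0008 -0.02    0.0821] turn -0.001638507004793066 yaw 1.7773614929952068 j [ 0.7122  0.4153 -1.0623  1.9735  0.4332  1.0009 -0.3493] F [ 1.8063 -2.5257  1.9007] t 13.15
```

>>> nudge_tcp([
  [0, 0, -0.006, 0.013, 0],
  [0, 0, -0.0104, 0.0265, 0],
  [0, 0, -0.0131, 0.036, 0],
  [0, 0, -0.0151, 0.0449, 0],
  [0, 0, -0.0168, 0.055, 0],
  [0, 0, -0.018, 0.0636, 0],
  [0, 0, -0.0185, 0.069, 0],
  [0, 0, -0.0186, 0.0712, 0],
  [0, 0, -0.0186, 0.0712, 0],
])

```text
time_s: 14.28
eef_pos: [0.4666, 0.0494, 0.1208]
ee_rot: [0.63, 0.776, -0.001, -0.0]
contact_force: [-1.4, -5.6, 1.7]
width: 0.0121
grip_force: 58.6
```

Run:
```python
from h import *
import cv2
go([.4658,.05,.11],1.779)
im=bot.capture('scene')[:,:,::-1]
cv2.imwrite("pics/s2.png",cv2.resize(im[190:310,220:380],(800,600),interpolation=cv2.INTER_CUBIC))
```

```text
shift [ 0.0008 -0.0006  0.0108] turn -0.0017685227683674754 yaw 1.7772314772316324 j [ 0.6448  0.489  -0.9783  2.0734  0.5424  0.8588 -0.4441] F [-1.3839 -5.6013  1.728 ] t 14.275
```

View pics/s2.png

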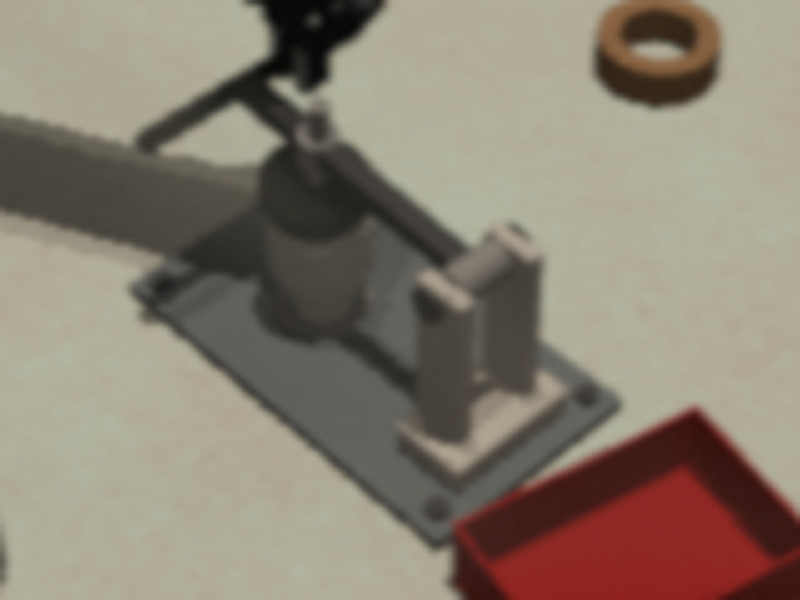

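The foot dome sits centred in the upper pot's mouth at about (315,190), with the stack upright. Now pressing down, watching the force.

>>> nudge_tcp([
  [0, 0, 0, 0.002, 0],
  [0, 0, -0.0002, 0.004, 0],
  [0, 0, -0.0003, 0.006, 0],
  [0, 0, -0.0003, 0.006, 0],
  [0, 0, -0.0003, 0.006, 0],
])

```text
time_s: 14.95
eef_pos: [0.4662, 0.0493, 0.1151]
ee_rot: [0.631, 0.776, -0.001, 0.0]
contact_force: [-2.5, -5.3, 5.4]
width: 0.0124
grip_force: 58.8
```

>>> nudge_tcp([
  [0, 0, 0, 0.002, 0],
  [0, 0, 0, 0.004, 0],
  [0, 0, 0, 0.005, 0],
  [0, 0, 0, 0.005, 0],
  [0, 0, 0, 0.005, 0],
])

```text
time_s: 15.58
eef_pos: [0.4661, 0.0492, 0.1103]
ee_rot: [0.63, 0.776, -0.002, 0.0]
contact_force: [-4.0, -5.9, 8.0]
width: 0.0123
grip_force: 59.2
```

>>> nudge_tcp([
  [0, 0, 0, 0.0005, 0],
  [0, 0, 0, 0.0005, 0],
  [0, 0, 0, 0.0005, 0],
  [0, 0, 0, 0.0005, 0],
])

```text
time_s: 16.08
eef_pos: [0.4661, 0.0492, 0.1099]
ee_rot: [0.63, 0.776, -0.002, 0.0]
contact_force: [-5.6, -5.9, 9.1]
width: 0.012
grip_force: 59.3
```

Run:
```python
from h import *
import cv2
c,s=np.cos(.208),np.sin(.208)
P=lambda x,y,z:np.array([.5387+c*x-s*y,.0206+s*x+c*y,z])
def proj(n,X):
    q=bot.camera_params(n); v=R.from_quat(q['rotation']).inv().apply(X-q['eye']); return (q['mtx']@(v*[1,-1,-1]/-v[2]))[:2]
out=[]
for n,(x,y,w,h) in dict(scene=(235,195,80,100),top=(250,190,80,100)).items():
    big=cv2.resize(bot.capture(n)[y:y+h,x:x+w,::-1],None,fx=5,fy=5,interpolation=cv2.INTER_CUBIC)
    for z,col in((.128,(0,255,0)),(.138,(0,0,255))):
      t=np.arcsin((z-.128)/.19);u=[proj(n,P(.125-.19*np.cos(t),Y,z)) for Y in(-.075,.075)]
      cv2.line(big,*[tuple(int(k) for k in (p-[x,y]+.5)*5) for p in u],col,1)
    out.append(big)
cv2.imwrite('pics/fin.png',np.hstack(out)); print(bot.get_obs()['eef_pos'],bot.get_obs()['contact_force'])
```

```text
[0.4661 0.0492 0.1099] [-6.1177 -6.5618  9.2484]
```

View pics/fin.png

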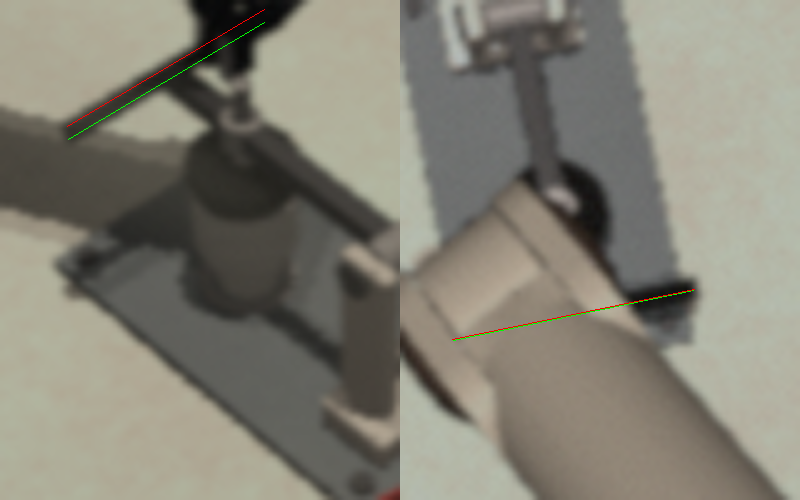

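The scene view is 1–1.5 px off the model, either calibration or a slip in the grip. I'll compare the bar in the fingers now with how it sat before the swing.

Run:
```python
from h import *
import cv2
o=bot.get_obs(); im=bot.capture('wrist')[:,:,::-1].copy()
new=cv2.resize(im,(800,600),interpolation=cv2.INTER_CUBIC); old=cv2.imread('pics/w4.png')
I=R.identity().as_quat()
for h in(.013,.018,.023):
    C=np.array([[.030,y,-h] for y in(-.007,0,.007)]); print(h,(wproj(C,np.zeros(3),I)*800/560).round(1).tolist())
cr=[cv2.resize(a[290:410,315:475],(800//2,300),interpolation=cv2.INTER_CUBIC) for a in(old,new)]
g=[cv2.convertScaleAbs(a,alpha=2.5,beta=20) for a in cr]
cv2.imwrite('pics/cmp.png',cv2.resize(np.hstack(g),(800,300)))
# pad tips vs bar end edges down the bar's middle column
for a in(old,new): print([int(v) for v in a[296:330:2,395].mean(1)], [int(v) for v in a[325,360:432:3].mean(1)])
```

```text
0.013 [[372.1, 313.9], [395.8, 313.9], [419.5, 313.9]]
0.018 [[371.2, 319.6], [395.8, 319.6], [420.3, 319.6]]
0.023 [[370.3, 325.6], [395.8, 325.7], [421.2, 325.7]]
[76, 80, 79, 78, 75, 75, 56, 8, 7, 3, 11, 9, 3, 5, 8, 2, 7] [20, 23, 50, 74, 14, 6, 9, 8, 5, 7, 2, 7, 10, 8, 7, 8, 8, 7, 8, 0, 175, 190, 194, 188]
[39, 39, 38, 39, 37, 36, 38, 37, 39, 40, 21, 0, 5, 5, 5, 5, 0] [38, 37, 37, 37, 0, 3, 4, 8, 4, 6, 3, 1, 3, 7, 0, 3, 7, 4, 6, 9, 34, 37, 38, 38]
```

View pics/cmp.png

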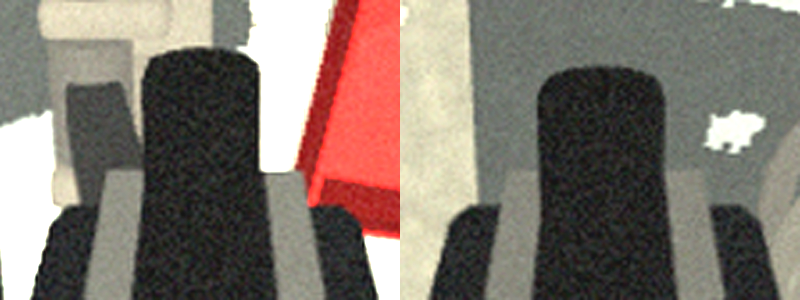

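The bar's end moved about 7 px and looks about 8% wider, so the fingers slid several mm along the bar during the swing. The foot is probably in less than intended, so I'll measure the bar height numerically.

Create bar.py:
```python
from h import *
import cv2
c,s=np.cos(.208),np.sin(.208)
P=lambda x,y,z:np.array([.5387+c*x-s*y,.0206+s*x+c*y,z])
def proj(n,X):
    q=bot.camera_params(n); v=R.from_quat(q['rotation']).inv().apply(X-q['eye']); return (q['mtx']@(v*[1,-1,-1]/-v[2]))[:2]
def barz(g,ox=0,oy=0,sc=1,mid=.135):
    "z of cross-bar axis from the dark band in the scene view"
    out=[]
    for Y in np.arange(-.068,-.03,.004):
        zs=np.arange(mid-.02,mid+.02,.0005)
        u=np.array([proj('scene',P(.125-.19*np.cos(np.arcsin((z-.128)/.19)),Y,z)) for z in zs])
        u=(u+.5-[ox,oy])*sc-.5
        v=cv2.remap(g,np.float32(u[:,:1]),np.float32(u[:,1:]),cv2.INTER_LINEAR).ravel()
        w=np.clip(.5*(v.min()+np.percentile(v,70))-v,0,None); out.append((w*zs).sum()/w.sum())
    return np.array(out)
```

Run:
```python
from bar import *
g=bot.capture('scene').mean(2).astype(np.float32); print('now',barz(g))
s2=cv2.imread('pics/s2.png').mean(2).astype(np.float32); print('s2',barz(s2,220,190,5,.145))
# calibration: raised bar, left half, same camera: scan along z
r=cv2.imread('pics/scene1.png').mean(2).astype(np.float32)
for Y in(.04,.05,.06):
    zs=np.arange(.295,.34,.0005); u=np.array([proj('scene',P(.158,Y,z)) for z in zs]); u=(u+.5-[170,170])*4-.5
    v=cv2.remap(r,np.float32(u[:,:1]),np.float32(u[:,1:]),cv2.INTER_LINEAR).ravel(); w=np.clip(.5*(v.min()+np.percentile(v,70))-v,0,None); print('raised',(w*zs).sum()/w.sum())
# calibration: bed rim centre
print('rim px pred',(proj('scene',P(0,0,.066))+.5-[170,170])*4-.5,'seen 455.5,269')
print(bot.get_obs()['contact_force'],bot.get_obs()['eef_pos'])
```

```text
now [0.1305 0.1308 0.1312 0.132  0.1329 0.1328 0.1329 0.133  0.1331 0.133 ]
s2 [0.1421 0.1437 0.1436 0.1435 0.1439 0.1439 0.144  0.1436 0.1438 0.1439]
raised 0.31494211741230815
raised 0.3147587588801954
raised 0.3150264575099887
rim px pred [456.556  269.0532] seen 455.5,269
[-5.0409 -5.9375  9.1912] [0.4661 0.0492 0.1099]
```

The calibration checks hold: raised bar 0.3149 (true 0.3151) and rim within 1 px. The bar is now at 0.133, so it needs about 5 mm more.

>>> nudge_tcp([
  [0, 0, 0, 0.0015, 0],
  [0, 0, 0, 0.003, 0],
  [0, 0, 0, 0.0045, 0],
  [0, 0, 0, 0.005, 0],
  [0, 0, 0, 0.005, 0],
  [0, 0, 0, 0.005, 0],
])

```text
time_s: 17.02
eef_pos: [0.4659, 0.0492, 0.1048]
ee_rot: [0.63, 0.776, -0.002, -0.0]
contact_force: [-4.5, -6.0, 8.3]
width: 0.0122
grip_force: 60.0
```

```bash
python3 -c "
from bar import *
print(barz(bot.capture('scene').mean(2).astype(np.float32)))
o=bot.get_obs(); np.save('wn.npy',bot.capture('wrist')); print(o['eef_pos'],o['contact_force'])
a=cv2.resize(np.load('wn.npy'),(800,600),interpolation=cv2.INTER_CUBIC)
print([int(v) for v in a[296:330:2,395].mean(1)], [int(v) for v in a[325,360:432:3].mean(1)])"
```

```text
[0.1251 0.1258 0.1261 0.126  0.126  0.1273 0.1285 0.1283 0.1283 0.1283]
[0.4659 0.0492 0.1048] [-5.3024 -5.3515  9.1709]
[35, 36, 40, 36, 40, 35, 36, 33, 38, 38, 27, 3, 5, 8, 8, 12, 5] [35, 42, 38, 38, 6, 7, 9, 3, 6, 8, 11, 2, 6, 5, 6, 4, 5, 3, 0, 3, 32, 36, 38, 38]
```

>>> nudge_tcp([
  [0, 0, 0, 0, 0],
  [0, 0, 0, 0, 0],
  [0, 0, 0, 0, 0],
  [0, 0, 0, 0, 0],
  [0, 0, 0, 0, 0],
  [0, 0, 0, 0, 0],
  [0, 0, 0, 0, 0],
  [0, 0, 0, 0, 0],
])

```text
time_s: 18.12
eef_pos: [0.4659, 0.0492, 0.1048]
ee_rot: [0.631, 0.776, -0.002, 0.0]
contact_force: [-4.8, -5.6, 8.6]
width: 0.0118
grip_force: 60.0
```

```bash
python3 -c "
from bar import *
print(barz(bot.capture('scene').mean(2).astype(np.float32))[-5:], bot.get_obs()['contact_force'])
print(bot.finish_job())"
```

```text
[0.1273 0.1285 0.1283 0.1283 0.1283] [-4.5895 -6.3656  7.7867]
the job is handed in; nothing more can be done
None
```

I nested the pot fully home and let go of it, then handed the job in holding the handle level, with the cross bar measured about 128 mm above the bench and 8–9 N on it, which puts the foot about half in (verdict not shown).

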